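# Try grater drums on the fit pin and sort them

## Robot

A 6-joint arm with a two-finger parallel gripper is mounted at the origin on the work surface. World frame = base frame: x ahead of the robot, y to its left, z up, the work surface at z = 0. Lengths are in mm, angles in degrees, forces in N, time in s.
With the tool pointing down it reaches from about 350 to 975 mm from the base axis. Payload 17.4 kg.
Tool frame: the origin (TCP) lies on the centre line of the jaws, within the pads' length; the fingertips stand 8 mm ahead of it and the grasp point (between the pads) lies 11 mm behind it; z points along the fingers, y is the direction in which the jaws open and shut (so a half turn about z gives the same grasp; the last joint's range is limited). The gripper opens to 85 mm and grips with 20 to 120 N. Pads are 22 mm wide; open, the fingers measure 114 mm over their backs; the gripper's body (76 mm by 85 mm) begins 54 mm behind the grasp point. The pads swing forward as they close: fully open they stand 13 mm farther back than shut.
Start: joints at [69.11, 6.646, 82.598, -0, 90.757, -2.166], TCP at [216.693, 639.278, 239.303] pointing down, gripper open.
Joint ranges: [-162.19, 162.19], [-47.58, 125.68], [4.15, 143.07], [-65.23, 245.23], [0.69, 171.88], [-170.13, 170.13]. Speed limits (degrees/s): [108.29, 108.29, 127.2, 180, 180, 180].

## Interface

Orientations are given as [roll, pitch, yaw] about the fixed x, y, z axes, in that order (R = Rz(yaw) Ry(pitch) Rx(roll)).
In Python, from bench import arm gives the robot as it stands. The module is installed in compiled form; this text tells all that it offers.
- The arm moves only by the tool drive_tool, never from a script. Its arguments are lists of equal length, an entry for each row: "travel": the shift along the tool's x, y, z in cm, a list of three; "spin": the turn about the tool's z in rad. A call has 1 to 5 rows; each row is the pose to reach, as a shift and turn from the pose commanded when the call began, along the tool's axes at that moment; what a row does not reach only later rows make up. A row lasts 1/12 s, in which the tool goes at most 41.7 mm and 7.16 degrees, less where a joint would pass 70% of its speed; a pose out of reach is approached as far as the arm can. A call with a gripper value outside its range is refused whole. "fingers" is the gripper command: -1 is shut, 1 is fully open, values between are in proportion, set as the call begins (left out, the last holds). The fingers move at their own pace and stop on an object; "squeeze" is the grip in N (left out, the last holds). Time passes only in rows, so rows that repeat a pose let the fingers close. It gives the time, the measured TCP pose, the force and the opening at its end, in the units of the state.
- arm.sense(): the state, without advancing time (a new reading comes with each control period).
- arm.capture(name): name is "scene" or "top"; returns the picture (420x560x3 uint8, blue, green, red); there is no depth.
- arm.camera_params(name): a dict with "K" (3x3 intrinsics, pixels), "k1" (the pictures are not rectified: a ray, as slopes to the right and down, at radius r is drawn at 1 + k1 r^2 times it, then the intrinsics apply), "cam_to_world" (4x4, takes a point from camera to world coordinates). Camera axes: x right, y down, z forward; pixel columns grow to the right and rows downward; lengths in mm; the calibration is good to about 2 mm. A picture is of the moment at which its call begins. camera_params takes no time and is no camera call.
- arm.hand_in(): hands the job in, once; it reports no verdict.
Trained networks look in the newest picture that a camera, given by its name, has taken for a name from the list of things; names that differ only in an ending like _2 or _b are one class to them, and where a whole thing is asked for, a point or a joint stands for the part that bears it (a point fixed in the world has none). Each returns a list of dicts, best first, with "conf" (0 to 1); they miss things now and then, are a little off and sometimes report something else, mostly with a low value. They report only what shows in the picture. A call takes as long as a camera call.
- arm.search_frame(target, camera): "rect" ([centre column, centre row, width, height] in pixels, round what is visible of it).
- arm.mark_of(target, camera): "position" ([column, row] in pixels: a listed point, or the origin of a listed thing).
The state is a dict: "t": time; "joint_pos": joint angles; "dq": joint speeds; "joint_efforts": joint torques, N m; "tcp_pos": TCP position; "tool_rot": TCP orientation; "wrist_force": force on the tool from outside, world axes, zero at the start; "moment": the same for the moment, N m; "opening": opening from 0.0 (shut) to 1.0 (fully open).
Only numpy, scipy, OpenCV 4.12 (cv2) and the standard library are available. Lean on these libraries where they do the work, as an engineer would, in place of code of your own. Each camera call takes 0.05 s, during which the arm holds its last target. There are 200 camera calls.

## Task

Find out which of the two grater drums fits: one at a time, pick up a drum and slide it, open end down, onto the stepped test pin as far as it will go. If it goes all the way down to the pin's base, stand it upright in the steel tray; if it stops at the step part-way down, stand it upright in the cardboard carton. Try both drums, putting the first away before trying the second, and leave the other kitchen things where they are.

Things in the scene. Friction and masses are not known exactly. Their poses are not given: they have to be found in the camera images.
- gauge: fixed fit gauge: black round base 96 mm in diameter and 12 mm thick carrying an upright stepped pin: a steel lower part 36 mm in diameter and 50 mm tall, then a step to a brass nose 24 mm in diameter and 25 mm tall, tapered in its last 6 mm. Origin: centre of the base's underside, z up.
- gauge_seat (a point): point on the pin's axis at the top of the gauge's base, 12 mm above the counter: where the underside of a fitting drum ends.
- gauge_step (a point): point on the pin's axis at the step, 62 mm above the counter: where the underside of a drum that does not fit stops.
- gauge_tip (a point): top of the pin's brass nose, 87 mm above the counter, on the axis.
- drum_1: one of two look-alike grater drums: upright studded aluminium cylinder, 58 mm diameter, 92 mm tall, closed on top, open below; on top a black round knob, 28 mm diameter, 40 mm tall. About 0.25 kg. Its bore, 80 mm deep from below, is 41 mm wide in one drum (goes down to the base) and 30 mm in the other (stops at the step); trying tells which. Origin: centre of underside, z up its axis.
- drum_2: one of two look-alike grater drums: upright studded aluminium cylinder, 58 mm diameter, 92 mm tall, closed on top, open below; on top a black round knob, 28 mm diameter, 40 mm tall. About 0.25 kg. Its bore, 80 mm deep from below, is 41 mm wide in one drum (goes down to the base) and 30 mm in the other (stops at the step); trying tells which. Origin: centre of underside, z up its axis.
- drum_1_knob (a point): point to grip on drum_1's knob: on its axis, 114 mm above its underside (22 mm above the drum's flat top).
- drum_2_knob (a point): point to grip on drum_2's knob: on its axis, 114 mm above its underside (22 mm above the drum's flat top).
- tray: fixed open steel tray for the drum that fits, 150 mm (its x) by 130 mm (its y), 28 mm high, walls 3 mm, floor 3 mm thick. Origin: centre of underside.
- carton: fixed open brown cardboard carton for the drum that does not fit, 150 mm (its x) by 130 mm (its y), 40 mm high, walls 4 mm, floor 4 mm thick. Origin: centre of underside.
- bowl_1: small clear glass bowl, 84 mm across, 42 mm high; bystander. Origin: centre of underside.
- bowl_2: small green glass bowl, 84 mm across, 42 mm high; bystander. Origin: centre of underside.
- bowl_3: small clear glass bowl, 84 mm across, 42 mm high, nearest the robot; bystander. Origin: centre of underside.
- mill: dark wooden pepper mill, 54 mm across, 160 mm tall, standing; bystander. Origin: centre of underside.
- spatula: wooden-handled spatula lying flat, handle towards its -x; bystander. Origin: centre of underside.

How it is judged:
By the outcome, as a careful person would: the job done as asked, in the order asked, and still so for the second after the job is handed in, with the robot touching nothing.
It also fails if it takes over 69 s, if anything falls off the work surface, if the arm or the gripper's body presses on something with over 40 N, if the wrist force passes 120 N, or if a joint passes its speed limit or range.

## Working session

There is one attempt and no reset: what is moved stays moved. The work goes in short steps, Python scripts to look and compute and a tool call to move; the robot and the scene stay as the last step left them, time stands still between calls to the robot, and variables do not carry over. Pictures are saved under pics/ and viewed, about 8 in all and at most 12, crops included, and the job is handed in when it is done.

Besides the shell and the picture viewer there is one more tool, called after "Request:" as name(argument=value, ...), one argument or row to a line, values as JSON. drive_tool: Moves the arm, as the interface text tells. Its arguments: {"type":"object","properties":{"travel":{"type":"array"},"spin":{"type":"array"},"fingers":{"type":"number"},"squeeze":{"type":"number"}},"required":["travel","spin"]}

```bash
mkdir -p pics; cat > h.py <<'E'
import numpy as np, cv2
from bench import arm
def ray(cam,px):
    p=arm.camera_params(cam); K=np.array(p["K"]); T=np.array(p["cam_to_world"]); k=p["k1"]
    d=np.array([(px[0]-K[0,2])/K[0,0],(px[1]-K[1,2])/K[1,1]]); u=d.copy()
    for _ in range(30): u=d/(1+k*(u@u))
    return T[:3,3],T[:3,:3]@np.array([u[0],u[1],1])
def at(cam,px,z):
    o,d=ray(cam,px); return (o+d*(z-o[2])/d[2])
def proj(cam,P):
    p=arm.camera_params(cam); K=np.array(p["K"]); T=np.array(p["cam_to_world"])
    c=np.linalg.inv(T)@np.array([*P,1.]); u=c[:2]/c[2]; u=u*(1+p["k1"]*(u@u))
    return K[:2,:2]@u+K[:2,2]
def tri(pa,pb):
    o1,d1=ray("scene",pa);o2,d2=ray("top",pb)
    s=np.linalg.lstsq(np.array([d1,-d2]).T,o2-o1,rcond=None)[0]
    return (o1+d1*s[0]+o2+d2*s[1])/2, np.linalg.norm(o1+d1*s[0]-o2-d2*s[1])
E
python3 - <<'E'
from h import *
ims=[arm.capture(c) for c in("scene","top")]
cv2.imwrite("pics/s0.png",ims[0]);cv2.imwrite("pics/t0.png",ims[1])
Z=dict(gauge_tip=87,gauge_step=62,drum_1_knob=114,drum_1=0,tray=0,carton=0,bowl_1=0,mill=0,spatula=0)
for n,z in Z.items():
  for c in("scene","top"):
    print(n,c,[(np.round(r["position"]).tolist(),round(r["conf"],2),at(c,r["position"],z)[:2].round().tolist()) for r in arm.mark_of(n,c)[:5]])
for c in("scene","top"): print(np.array(arm.camera_params(c)["cam_to_world"])[:3,3].round())
s=arm.sense();print(s["t"],s["tool_rot"],s["tcp_pos"],s["opening"],s["wrist_force"])
E
```

```text
gauge_tip scene [([279.0, 212.0], 0.87, [532.0, 15.0])]
gauge_tip top [([276.0, 208.0], 0.93, [543.0, 12.0])]
gauge_step scene [([280.0, 216.0], 0.62, [527.0, 21.0])]
gauge_step top [([272.0, 211.0], 0.88, [538.0, 23.0]), ([271.0, 218.0], 0.49, [520.0, 25.0])]
drum_1_knob scene [([312.0, 176.0], 0.65, [494.0, 160.0])]
drum_1_knob top [([222.0, 225.0], 0.84, [494.0, 146.0])]
drum_1 scene [([310.0, 200.0], 0.94, [493.0, 161.0]), ([232.0, 259.0], 0.55, [535.0, -152.0])]
drum_1 top [([226.0, 229.0], 0.97, [493.0, 146.0]), ([337.0, 218.0], 0.96, [531.0, -155.0])]
tray scene [([359.0, 181.0], 0.74, [522.0, 345.0])]
tray top [([154.0, 214.0], 0.6, [531.0, 348.0])]
carton scene [([158.0, 278.0], 0.86, [471.0, -353.0])]
carton top [([412.0, 236.0], 0.59, [486.0, -363.0])]
bowl_1 scene [([320.0, 260.0], 0.92, [681.0, 51.0]), ([203.0, 222.0], 0.77, [379.0, -155.0]), ([228.0, 322.0], 0.66, [694.0, -262.0])]
bowl_1 top [([262.0, 160.0], 0.93, [690.0, 53.0]), ([375.0, 162.0], 0.58, [691.0, -265.0]), ([338.0, 275.0], 0.56, [375.0, -160.0]), ([222.0, 227.0], 0.33, [500.0, 158.0])]
mill scene [([410.0, 221.0], 0.57, [731.0, 365.0])]
mill top [([152.0, 142.0], 0.68, [735.0, 363.0])]
spatula scene [([288.0, 160.0], 0.72, [311.0, 209.0])]
spatula top [([199.0, 295.0], 0.61, [315.0, 214.0])]
[1158. -455. 1105.]
[ 389.   14. 1152.]
1.0 [-1.79996700e+02  2.32447800e-04  1.61275876e+02] [216.68354361 639.26679171 239.27899396] 0.9980194279685218 [-0.31001403  0.17202129  0.22889025]
```

View pics/s0.png

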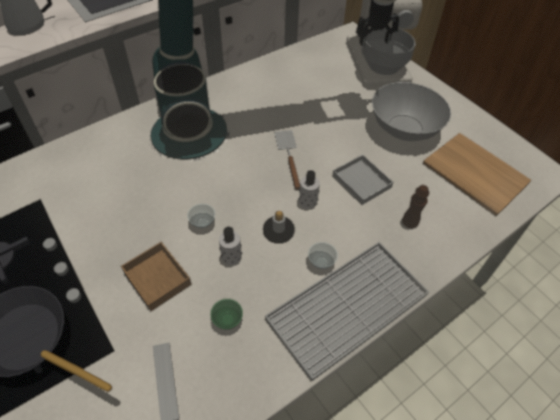

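View pics/t0.png

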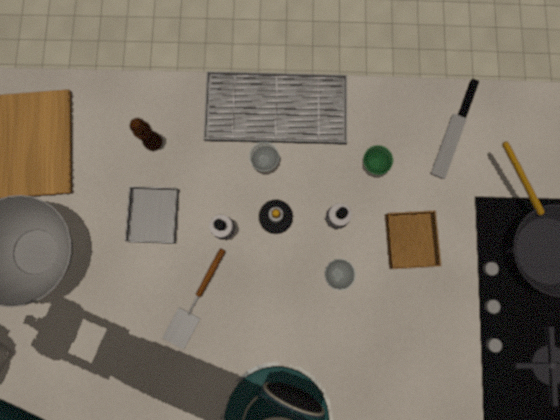

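The pictures show the gauge at scene (279,225) and top (276,215), with the drums at top (222,226) and (338,215). The tray is at top (153,215) and the carton at (412,239). I'll refine these from the image blobs.

```bash
python3 - <<'E'
from h import *
t=cv2.imread("pics/t0.png");s=cv2.imread("pics/s0.png")
def cr(im,c,r,n,h=24): return cv2.resize(im[r-h:r+h,c-h:c+h],(n,n),interpolation=cv2.INTER_CUBIC)
a=np.hstack([cr(t,276,214,266),cr(t,223,226,266),cr(t,338,215,266)])
b=np.hstack([cr(s,279,222,266,),cr(s,311,188,266),cr(s,230,240,266)])
cv2.imwrite("pics/c.png",np.vstack([a,b]))
for n in("drum_1","gauge","tray","carton"):
  for c in("scene","top"):
    print(n,c,[(np.round(r["rect"],1).tolist(),round(r["conf"],2)) for r in arm.search_frame(n,c)[:3]])
for i,c in((0,"scene"),(1,"top")):
  im=[s,t][i]
  # dark blobs
  m=(im.max(2)<60).astype(np.uint8)
  n,l,st,ce=cv2.connectedComponentsWithStats(m)
  print(c,[(st[k].tolist(),ce[k].round(1).tolist()) for k in range(1,n) if 25<st[k][4]<1500 and 190<ce[k][0]<360 and 150<ce[k][1]<280])
E
```

```text
drum_1 scene [([230.4, 244.3, 23.0, 37.2], 0.73), ([310.2, 189.1, 22.5, 37.6], 0.68), ([416.2, 208.1, 24.8, 44.4], 0.64)]
drum_1 top [([223.3, 228.9, 25.4, 25.2], 0.97), ([337.9, 215.8, 24.5, 27.1], 0.82)]
gauge scene [([279.8, 226.7, 27.2, 26.6], 0.93), ([324.2, 255.6, 29.9, 27.5], 0.32)]
gauge top [([274.1, 215.4, 42.5, 36.2], 0.89)]
tray scene [([364.1, 180.6, 63.7, 48.1], 0.91), ([156.6, 277.4, 72.0, 63.5], 0.68)]
tray top [([151.9, 215.7, 58.2, 58.3], 0.85)]
carton scene [([155.8, 275.9, 68.5, 64.1], 0.87)]
carton top [([413.4, 237.1, 55.6, 65.0], 0.68)]
scene [([307, 172, 7, 13, 80], [309.9, 177.8]), ([264, 219, 29, 23, 406], [277.9, 231.4]), ([225, 228, 8, 14, 97], [228.3, 234.5])]
top [([259, 200, 33, 33, 650], [275.4, 217.0]), ([336, 208, 11, 11, 88], [341.4, 212.8]), ([214, 220, 12, 10, 90], [219.6, 224.5])]
```

View pics/c.png

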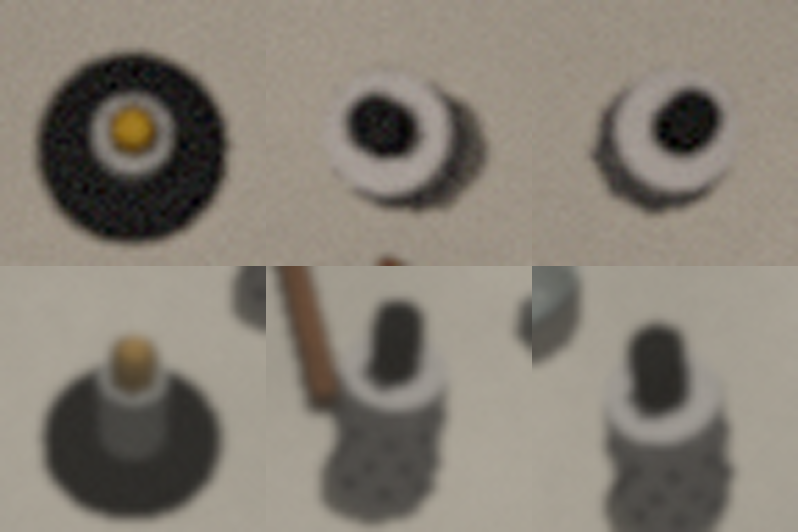

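```bash
python3 - <<'E'
from h import *
f=lambda c,r,z:print(c,r,z,at("top",(c,r),z).round(1))
print("gauge");f(275.2,216.2,11);f(275.5,212.6,87)
print("d1");f(221.2,225.2,92);f(219.6,224.5,116)
print("d2");f(339.3,214.1,92);f(341.4,212.8,116)
# scene: gauge base bbox x 43..220,y 367..517(-266); tip
g=lambda im,x,y:((x+.5)/266*48-.5+im[0]-24,(y+.5)/266*48-.5+im[1]-24)
print("scene gauge",at("scene",g((279,222),131.5,442-266),10).round(1),at("scene",g((279,222),134,345-266),87).round(1))
for nm,P in(("g",(529,14,87)),("d1",(494,148,92)),("d2",(529,-156,92))): print(nm,proj("scene",P).round(1))
# scene top-face of drums: white ellipse centres
print(g((311,188),395-266,377-266),g((230,240),664-532,407-266))
E
```

```text
gauge
275.2 216.2 11 [530.4  13.7  11. ]
275.5 212.6 87 [530.3  13.1  87. ]
d1
221.2 225.2 92 [494.5 149.1  92. ]
219.6 224.5 116 [493.7 150.  116. ]
d2
339.3 214.1 92 [ 529.5 -148.8   92. ]
341.4 212.8 116 [ 529.7 -150.3  116. ]
scene gauge [533.7  11.9  10. ] [529.1  15.2  87. ]
g [278.4 212. ]
d1 [308.4 182.8]
d2 [226.8 239.5]
(309.86842105263156, 183.6203007518797) (229.40977443609023, 241.03383458646618)
```

Request:
drive_tool(
  travel=[
    [-2.8,-2.5,0],
    [-5.6,-5,0],
    [-8.4,-7.5,0],
    [-11.2,-10,0],
    [-14,-12.5,0],
  ],
  spin=[0,0,0,0,0],
)

```text
t: 1.82
tcp_pos: [309.6, 474.4, 239.3]
tool_rot: [180.0, 0.0, 161.3]
wrist_force: [-0.1, 0.4, 0.7]
opening: 0.999
```

Request:
drive_tool(
  travel=[
    [-2.8,-2.5,0],
    [-5.6,-5,0],
    [-8.4,-7.5,0],
    [-11.2,-10,0],
    [-14,-12.5,0],
  ],
  spin=[0,0,0,0,0],
)

```text
t: 2.23
tcp_pos: [402.1, 310.9, 239.6]
tool_rot: [180.0, 0.0, 161.3]
wrist_force: [1.1, -0.1, 0.1]
opening: 0.998
```

Request:
drive_tool(
  travel=[
    [-2.8,-2.5,0],
    [-5.6,-5,0],
    [-8.4,-7.5,0],
    [-11.2,-10,0],
    [-14,-12.5,0],
  ],
  spin=[0,0,0,0,0],
)

```text
t: 2.65
tcp_pos: [494.6, 147.5, 239.7]
tool_rot: [180.0, 0.0, 161.3]
wrist_force: [0.1, -0.1, -0.1]
opening: 1.001
```

Request:
drive_tool(
  travel=[
    [0,0,0],
    [0,0,0],
    [0,0,0],
    [0,0,0],
  ],
  spin=[-0.11,-0.22,-0.327,-0.327],
)

```text
t: 2.98
tcp_pos: [494.2, 149.0, 239.4]
tool_rot: [180.0, 0.0, -179.7]
wrist_force: [-1.3, -0.7, 0.8]
opening: 0.996
```

Request:
drive_tool(
  travel=[
    [0,0.05,3.5],
    [0,0.05,7],
    [0,0.05,10.5],
    [0,0.05,13.5],
    [0,0.05,13.5],
  ],
  spin=[0,0,0,0,0],
)

```text
t: 3.4
tcp_pos: [491.4, 149.3, 98.5]
tool_rot: [-179.9, -0.4, 179.8]
wrist_force: [-0.2, 0.6, -1.5]
opening: 1.002
```

Request:
drive_tool(
  travel=[
    [0,0,0],
    [0,0,0],
    [0,0,0],
    [0,0,0],
    [0,0,0],
  ],
  spin=[0,0,0,0,0],
  fingers=-1,
  squeeze=25,
)

```text
t: 3.82
tcp_pos: [494.7, 150.1, 105.9]
tool_rot: [180.0, 0.1, 180.0]
wrist_force: [-0.0, 5.5, 7.3]
opening: 0.32
```

Request:
drive_tool(
  travel=[
    [0,0,0],
    [0,0,0],
    [0,0,0],
    [0,0,0],
    [0,0,0],
  ],
  spin=[0,0,0,0,0],
)

```text
t: 4.23
tcp_pos: [494.8, 150.3, 105.8]
tool_rot: [179.9, 0.1, -180.0]
wrist_force: [0.2, 3.2, 6.9]
opening: 0.318
```

Request:
drive_tool(
  travel=[
    [0,0,0],
    [0,0,0],
    [0,0,0],
    [0,0,0],
  ],
  spin=[0,0,0,0.1],
  fingers=0.6,
)

```text
t: 4.57
tcp_pos: [494.0, 149.7, 104.3]
tool_rot: [-180.0, -0.0, 174.4]
wrist_force: [0.1, 0.7, 0.5]
opening: 0.8
```

Request:
drive_tool(
  travel=[
    [0,0,0],
    [0,0,0],
    [0,0,0],
    [0,0,0],
    [0,0,0],
  ],
  spin=[0.12,0.24,0.36,0.48,0.6],
)

```text
t: 4.98
tcp_pos: [494.0, 149.7, 104.2]
tool_rot: [-180.0, -0.0, 139.6]
wrist_force: [-0.3, -0.2, -0.3]
opening: 0.8
```

Request:
drive_tool(
  travel=[
    [0,0,0],
    [0,0,0],
    [0,0,0],
    [0,0,0],
    [0,0,0],
  ],
  spin=[0.12,0.24,0.36,0.48,0.6],
)

```text
t: 5.4
tcp_pos: [494.0, 149.7, 104.2]
tool_rot: [-180.0, 0.0, 105.2]
wrist_force: [-0.4, -0.2, 0.1]
opening: 0.8
```

Request:
drive_tool(
  travel=[
    [0,0,0],
    [0,0,0],
    [0,0,0],
    [0,0,0],
  ],
  spin=[0.12,0.24,0.271,0.271],
)

```text
t: 5.73
tcp_pos: [494.0, 149.7, 104.2]
tool_rot: [-180.0, 0.0, 89.9]
wrist_force: [-0.0, -0.2, 0.4]
opening: 0.801
```

Request:
drive_tool(
  travel=[
    [0,0,0],
    [0,0,0],
    [0,0,0],
    [0,0,0],
    [0,0,0],
  ],
  spin=[0,0,0,0,0],
  fingers=-1,
  squeeze=40,
)

```text
t: 6.15
tcp_pos: [494.1, 149.8, 104.4]
tool_rot: [-180.0, 0.0, 90.0]
wrist_force: [-1.7, -0.3, 2.5]
opening: 0.317
```

Request:
drive_tool(
  travel=[
    [0,0,0],
    [0,0,0],
    [0,0,0],
  ],
  spin=[0,0,0],
)

```text
t: 6.4
tcp_pos: [494.1, 149.8, 104.4]
tool_rot: [-180.0, -0.0, 90.0]
wrist_force: [-1.2, -0.0, 2.7]
opening: 0.316
```

Request:
drive_tool(
  travel=[
    [0,0,-2],
    [0,0,-4.5],
    [0,0,-7],
    [0,0,-9.5],
    [0,0,-11],
  ],
  spin=[0,0,0,0,0],
)

```text
t: 6.82
tcp_pos: [494.4, 149.9, 216.7]
tool_rot: [179.9, -0.0, 90.0]
wrist_force: [0.3, 0.8, -2.3]
opening: 0.317
```

Request:
drive_tool(
  travel=[
    [-2.5,0.7,0],
    [-5.5,1.5,0],
    [-8.5,2.3,0],
    [-11.5,3.1,0],
    [-13.65,3.63,0],
  ],
  spin=[0,0,0,0,0],
)

```text
t: 7.23
tcp_pos: [530.6, 11.1, 213.8]
tool_rot: [-180.0, 0.0, 90.0]
wrist_force: [0.4, 0.6, -3.4]
opening: 0.318
```

Request:
drive_tool(
  travel=[
    [0,0,0],
    [0,0,0],
    [0,0,0],
  ],
  spin=[0,0,0],
)

```text
t: 7.48
tcp_pos: [530.2, 13.5, 213.9]
tool_rot: [-180.0, -0.0, 90.0]
wrist_force: [0.3, -0.4, -3.5]
opening: 0.317
```

```bash
python3 - <<'E'
from h import *
t=arm.capture("top");s=arm.capture("scene")
cr=lambda im,c,r,h:cv2.resize(im[r-h:r+h,c-h:c+h],(400,400),interpolation=cv2.INTER_CUBIC)
cv2.imwrite("pics/c2.png",np.hstack([cr(t,276,214,60),cr(s,279,205,50)]))
S=arm.sense();print(S["t"],S["tcp_pos"].round(1) if hasattr(S["tcp_pos"],'round') else S["tcp_pos"],S["wrist_force"],S["opening"])
print(proj("scene",(530.3,13.4,10)),proj("scene",(530.3,13.4,110)))
E
```

```text
7.5833 [530.2  14.  214.1] [ 0.28103964 -0.3251845  -2.77451245] 0.31752461958319683
[278.07409012 228.33472848] [278.64745669 207.3698061 ]
```

View pics/c2.png

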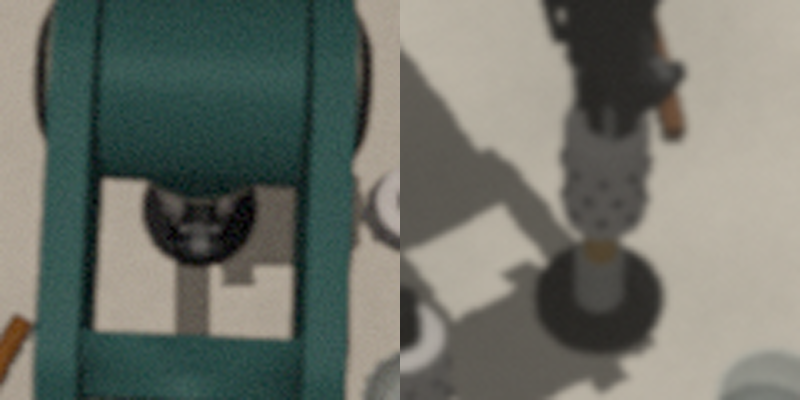

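Scene crop: the drum hangs over the pin, with its axis at crop column ≈606 and the pin at ≈601, which matches the expected perspective lean. I'll lower it slowly, watching the force.

Request:
drive_tool(
  travel=[
    [0,0,1],
    [0,0,2],
    [0,0,2.8],
    [0,0,3.6],
    [0,0,3.6],
  ],
  spin=[0,0,0,0,0],
)

```text
t: 8.0
tcp_pos: [529.6, 13.5, 175.8]
tool_rot: [-179.8, -0.0, 90.0]
wrist_force: [-0.5, -0.3, -3.5]
opening: 0.32
```

Request:
drive_tool(
  travel=[
    [0,0,0.3],
    [0,0,0.6],
    [0,0,0.9],
    [0,0,0.9],
  ],
  spin=[0,0,0,0],
)

```text
t: 8.33
tcp_pos: [530.3, 13.3, 168.9]
tool_rot: [-180.0, -0.0, 90.0]
wrist_force: [-0.8, 0.2, -3.4]
opening: 0.316
```

Request:
drive_tool(
  travel=[
    [0,0,0.3],
    [0,0,0.6],
    [0,0,0.6],
  ],
  spin=[0,0,0],
)

```text
t: 8.58
tcp_pos: [530.2, 13.3, 162.7]
tool_rot: [-180.0, -0.0, 90.0]
wrist_force: [-1.2, 0.2, -2.1]
opening: 0.321
```

Request:
drive_tool(
  travel=[
    [0,0,0.3],
    [0,0,0.6],
    [0,0,0.9],
    [0,0,0.9],
  ],
  spin=[0,0,0,0],
)

```text
t: 8.92
tcp_pos: [530.1, 13.3, 153.5]
tool_rot: [-179.9, -0.0, 90.0]
wrist_force: [-0.6, 0.2, -4.3]
opening: 0.315
```

Past the step with no resistance, so drum_1 looks like the fitting one. Continuing to the base.

Request:
drive_tool(
  travel=[
    [0,0,0.7],
    [0,0,1.4],
    [0,0,2.1],
    [0,0,2.8],
    [0,0,2.8],
  ],
  spin=[0,0,0,0,0],
)

```text
t: 9.33
tcp_pos: [529.7, 13.3, 124.3]
tool_rot: [-179.9, -0.0, 90.0]
wrist_force: [0.2, 0.5, -3.2]
opening: 0.313
```

Request:
drive_tool(
  travel=[
    [0,0,0.3],
    [0,0,0.6],
    [0,0,0.9],
    [0,0,0.9],
  ],
  spin=[0,0,0,0],
)

```text
t: 9.67
tcp_pos: [530.2, 13.3, 116.8]
tool_rot: [-180.0, -0.0, 90.0]
wrist_force: [-0.1, 0.2, -3.2]
opening: 0.317
```

Just above the base; a final few mm.

Request:
drive_tool(
  travel=[
    [0,0,0.15],
    [0,0,0.25],
    [0,0,0.25],
    [0,0,0.25],
  ],
  spin=[0,0,0,0],
)

```text
t: 10.0
tcp_pos: [530.7, 13.3, 116.4]
tool_rot: [179.9, 0.0, 90.0]
wrist_force: [-5.0, 0.5, 11.1]
opening: 0.315
```

```bash
python3 - <<'E'
from h import *
s=arm.capture("scene");cv2.imwrite("pics/s3.png",cv2.resize(s[140:300,120:420],(800,427),interpolation=cv2.INTER_CUBIC))
E
```

```text
(no output)
```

View pics/s3.png

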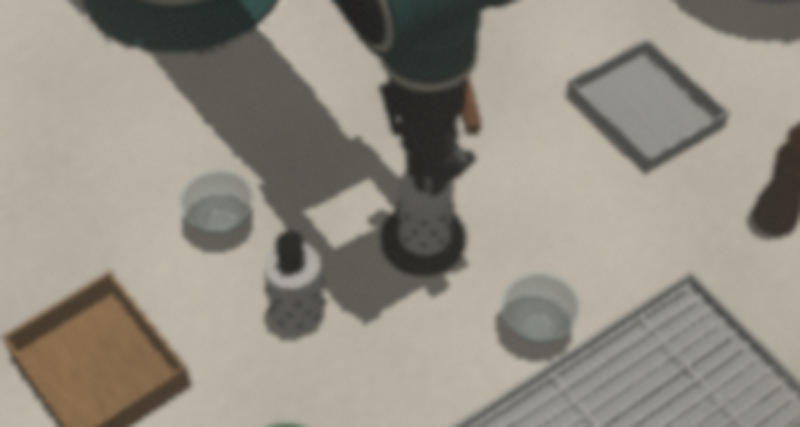

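The drum sits on the gauge base (TCP z 116.4, so its underside is at 12, with upward contact force). drum_1 fits, so it goes in the tray.

Request:
drive_tool(
  travel=[
    [0,0,-1],
    [0,0,-3.5],
    [0,0,-6.5],
    [0,0,-9],
    [0,0,-9.2],
  ],
  spin=[0,0,0,0,0],
)

```text
t: 10.47
tcp_pos: [531.8, 13.3, 212.7]
tool_rot: [179.6, 0.0, 90.0]
wrist_force: [0.6, 0.2, -1.7]
opening: 0.318
```

Request:
drive_tool(
  travel=[
    [2,0,0],
    [5,0,0],
    [8.5,0,0],
    [12,0,0],
    [15.5,0,0],
  ],
  spin=[0,0,0,0,0],
)

```text
t: 10.88
tcp_pos: [530.1, 169.8, 206.8]
tool_rot: [180.0, -0.0, 90.0]
wrist_force: [1.2, 0.0, -3.4]
opening: 0.316
```

Request:
drive_tool(
  travel=[
    [3.5,0,0],
    [7,0,0],
    [10.5,0,0],
    [14,0,0],
    [17,0,0],
  ],
  spin=[0,0,0,0,0],
)

```text
t: 11.3
tcp_pos: [529.9, 340.5, 206.5]
tool_rot: [-180.0, -0.0, 90.0]
wrist_force: [1.1, -0.5, -3.4]
opening: 0.316
```

Request:
drive_tool(
  travel=[
    [0.6,-0.3,0],
    [0.6,-0.3,2.5],
    [0.6,-0.3,5.5],
    [0.6,-0.3,7.8],
    [0.6,-0.3,7.8],
  ],
  spin=[0,0,0,0,0],
)

```text
t: 11.72
tcp_pos: [525.5, 343.1, 123.2]
tool_rot: [-179.6, 0.2, 90.0]
wrist_force: [-0.2, -0.7, -5.0]
opening: 0.315
```

Request:
drive_tool(
  travel=[
    [0,0,0.4],
    [0,0,0.8],
    [0,0,1.2],
    [0,0,1.5],
    [0,0,1.5],
  ],
  spin=[0,0,0,0,0],
)

```text
t: 12.13
tcp_pos: [527.5, 344.3, 114.0]
tool_rot: [180.0, -0.0, 90.0]
wrist_force: [0.2, 0.5, -2.6]
opening: 0.317
```

Request:
drive_tool(
  travel=[
    [0,0,0.2],
    [0,0,0.4],
    [0,0,0.6],
    [0,0,0.6],
  ],
  spin=[0,0,0,0],
)

```text
t: 12.47
tcp_pos: [527.3, 344.3, 107.5]
tool_rot: [-180.0, 0.0, 90.0]
wrist_force: [0.6, 0.0, -3.5]
opening: 0.315
```

Request:
drive_tool(
  travel=[
    [0,0,0.1],
    [0,0,0.15],
    [0,0,0.15],
  ],
  spin=[0,0,0],
)

```text
t: 12.72
tcp_pos: [527.5, 344.5, 107.4]
tool_rot: [180.0, -0.0, 90.0]
wrist_force: [-2.7, -1.0, 5.2]
opening: 0.32
```

Request:
drive_tool(
  travel=[
    [0,0,0],
    [0,0,0],
    [0,0,0],
    [0,0,0],
  ],
  spin=[0,0,0,0],
  fingers=1,
)

```text
t: 13.05
tcp_pos: [527.4, 344.3, 106.3]
tool_rot: [180.0, -0.0, 90.0]
wrist_force: [0.3, -0.4, -0.6]
opening: 0.868
```

Request:
drive_tool(
  travel=[
    [0,0,-1.5],
    [0,0,-4],
    [0,0,-7.5],
    [0,0,-11],
    [0,0,-13],
  ],
  spin=[0,0,0,0,0],
)

```text
t: 13.47
tcp_pos: [527.8, 344.5, 241.9]
tool_rot: [179.8, -0.1, 90.0]
wrist_force: [0.1, 0.2, 0.4]
opening: 1.003
```

Request:
drive_tool(
  travel=[
    [-3,0,0],
    [-6.5,0,0],
    [-10,0,0],
    [-13.5,0,0],
    [-17,0,0],
  ],
  spin=[0,0,0,0,0],
)

```text
t: 13.88
tcp_pos: [527.0, 172.9, 237.6]
tool_rot: [179.9, -0.0, 90.0]
wrist_force: [0.5, 0.2, 0.4]
opening: 1.004
```

Request:
drive_tool(
  travel=[
    [-3.5,0,0],
    [-7,0,0],
    [-10.5,0,0],
    [-14,0,0],
    [-17,0,0],
  ],
  spin=[0,0,0,0,0],
)

```text
t: 14.3
tcp_pos: [527.0, 2.3, 237.8]
tool_rot: [179.9, 0.0, 90.0]
wrist_force: [0.3, 0.5, -0.1]
opening: 0.996
```

Request:
drive_tool(
  travel=[
    [-3.5,0,0],
    [-7,0,0],
    [-10.5,0,0],
    [-14,0,0],
    [-15.4,0.2,0],
  ],
  spin=[0,0,0,0,0],
)

```text
t: 14.72
tcp_pos: [528.8, -153.2, 237.6]
tool_rot: [180.0, 0.1, 89.9]
wrist_force: [-0.1, 0.8, 0.3]
opening: 1.001
```

Request:
drive_tool(
  travel=[
    [0,0,0],
    [0,0,0],
  ],
  spin=[0,0],
)

```text
t: 14.88
tcp_pos: [529.4, -150.1, 237.1]
tool_rot: [180.0, -0.0, 89.9]
wrist_force: [-0.5, 0.3, -0.6]
opening: 0.998
```

```bash
python3 - <<'E'
from h import *
s=arm.capture("scene");cv2.imwrite("pics/s4.png",cv2.resize(s[140:300,120:420],(800,427),interpolation=cv2.INTER_CUBIC))
E
```

```text
(no output)
```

View pics/s4.png

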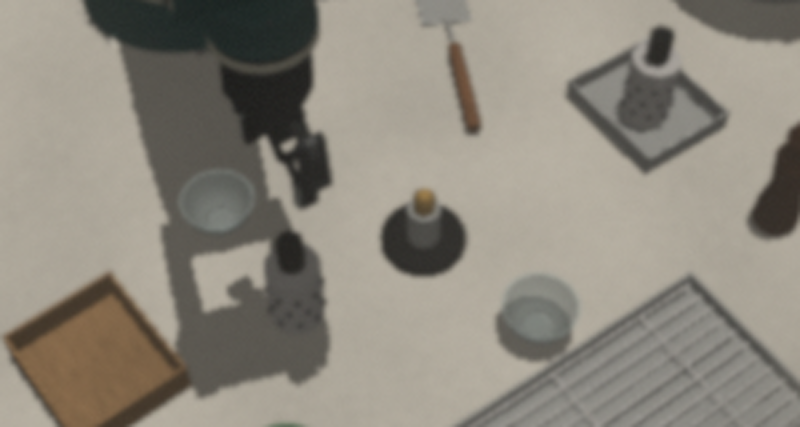

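drum_1 stands upright in the tray at crop (648,90), and the gripper is above drum_2 at crop (292,280). Next, the same two-way centring grip on drum_2.

Request:
drive_tool(
  travel=[
    [0,0,3.5],
    [0,0,7],
    [0,0,10.5],
    [0,0,12.5],
    [0,0,13.2],
  ],
  spin=[0,0,0,0,0],
)

```text
t: 15.35
tcp_pos: [528.1, -147.9, 101.0]
tool_rot: [-179.8, -0.1, 90.1]
wrist_force: [0.3, -0.1, 0.3]
opening: 1.0
```

Request:
drive_tool(
  travel=[
    [0,0,0],
    [0,0,0],
    [0,0,0],
    [0,0,0],
    [0,0,0],
  ],
  spin=[0,0,0,0,0],
  fingers=-1,
  squeeze=25,
)

```text
t: 15.77
tcp_pos: [529.9, -149.8, 105.8]
tool_rot: [179.9, 0.0, 90.0]
wrist_force: [-2.7, -0.4, 11.1]
opening: 0.322
```

Request:
drive_tool(
  travel=[
    [0,0,0],
    [0,0,0],
    [0,0,0],
  ],
  spin=[0,0,0],
)

```text
t: 16.02
tcp_pos: [529.9, -149.9, 105.8]
tool_rot: [179.9, 0.0, 90.0]
wrist_force: [-1.1, 1.0, 7.1]
opening: 0.32
```

Request:
drive_tool(
  travel=[
    [0,0,0],
    [0,0,0],
    [0,0,0],
    [0,0,0],
  ],
  spin=[0,0,0,-0.1],
  fingers=0.6,
)

```text
t: 16.35
tcp_pos: [529.4, -149.7, 104.4]
tool_rot: [-180.0, 0.0, 95.6]
wrist_force: [0.2, 0.4, 0.4]
opening: 0.798
```

Request:
drive_tool(
  travel=[
    [0,0,0],
    [0,0,0],
    [0,0,0],
    [0,0,0],
    [0,0,0],
  ],
  spin=[-0.12,-0.24,-0.36,-0.48,-0.6],
)

```text
t: 16.77
tcp_pos: [529.4, -149.7, 104.3]
tool_rot: [-180.0, -0.0, 130.4]
wrist_force: [0.1, 0.9, 0.4]
opening: 0.802
```

Request:
drive_tool(
  travel=[
    [0,0,0],
    [0,0,0],
    [0,0,0],
    [0,0,0],
    [0,0,0],
  ],
  spin=[-0.12,-0.24,-0.36,-0.48,-0.6],
)

```text
t: 17.18
tcp_pos: [529.4, -149.7, 104.3]
tool_rot: [180.0, -0.0, 164.8]
wrist_force: [0.2, -0.3, 0.5]
opening: 0.803
```

Request:
drive_tool(
  travel=[
    [0,0,0],
    [0,0,0],
    [0,0,0],
    [0,0,0],
  ],
  spin=[-0.12,-0.24,-0.271,-0.271],
)

```text
t: 17.52
tcp_pos: [529.4, -149.7, 104.3]
tool_rot: [180.0, -0.0, -179.9]
wrist_force: [0.6, -0.4, -0.0]
opening: 0.8
```

Request:
drive_tool(
  travel=[
    [0,0,0],
    [0,0,0],
    [0,0,0],
    [0,0,0],
    [0,0,0],
  ],
  spin=[0,0,0,0,0],
  fingers=-1,
  squeeze=40,
)

```text
t: 17.93
tcp_pos: [529.4, -149.8, 104.4]
tool_rot: [-180.0, 0.0, 180.0]
wrist_force: [0.0, -0.2, 2.0]
opening: 0.315
```

Request:
drive_tool(
  travel=[
    [0,0,0],
    [0,0,0],
    [0,0,0],
  ],
  spin=[0,0,0],
)

```text
t: 18.18
tcp_pos: [529.4, -149.8, 104.4]
tool_rot: [-180.0, 0.0, -180.0]
wrist_force: [1.1, -1.3, 1.9]
opening: 0.315
```

Request:
drive_tool(
  travel=[
    [0,0,-2],
    [0,0,-4.5],
    [0,0,-7],
    [0,0,-9.5],
    [0,0,-11],
  ],
  spin=[0,0,0,0,0],
)

```text
t: 18.6
tcp_pos: [529.7, -149.7, 216.7]
tool_rot: [-180.0, 0.1, -180.0]
wrist_force: [1.0, -0.5, -2.5]
opening: 0.314
```

Request:
drive_tool(
  travel=[
    [0,3,0],
    [0,6.5,0],
    [0,10,0],
    [0,13.5,0],
    [-0.07,16.3,0],
  ],
  spin=[0,0,0,0,0],
)

```text
t: 19.02
tcp_pos: [529.5, 15.4, 213.7]
tool_rot: [180.0, -0.0, -180.0]
wrist_force: [0.7, 0.4, -2.3]
opening: 0.319
```

Request:
drive_tool(
  travel=[
    [0,0,0],
    [0,0,0],
    [0,0,0],
    [0,0,0],
  ],
  spin=[0,0,0,0],
)

```text
t: 19.35
tcp_pos: [530.0, 12.6, 213.9]
tool_rot: [-180.0, -0.0, 180.0]
wrist_force: [-0.2, 0.0, -2.8]
opening: 0.316
```

Request:
drive_tool(
  travel=[
    [0,0,0.8],
    [0,0,1.6],
    [0,0,2.2],
    [0,0,2.2],
  ],
  spin=[0,0,0,0],
)

```text
t: 19.68
tcp_pos: [529.4, 12.9, 190.1]
tool_rot: [180.0, -0.2, 180.0]
wrist_force: [-0.5, -0.8, -2.0]
opening: 0.316
```

Request:
drive_tool(
  travel=[
    [0,0.03,0.3],
    [0,0.03,0.6],
    [0,0.03,0.9],
    [0,0.03,1.2],
    [0,0.03,1.2],
  ],
  spin=[0,0,0,0,0],
)

```text
t: 20.1
tcp_pos: [529.9, 13.6, 179.6]
tool_rot: [-180.0, -0.0, -180.0]
wrist_force: [0.0, 0.2, -2.9]
opening: 0.312
```

Request:
drive_tool(
  travel=[
    [0,0,0.3],
    [0,0,0.6],
    [0,0,0.9],
    [0,0,0.9],
  ],
  spin=[0,0,0,0],
)

```text
t: 20.43
tcp_pos: [529.8, 13.6, 170.5]
tool_rot: [180.0, -0.0, -180.0]
wrist_force: [0.3, -0.2, -2.9]
opening: 0.321
```

Request:
drive_tool(
  travel=[
    [0,0,0.2],
    [0,0,0.4],
    [0,0,0.4],
  ],
  spin=[0,0,0],
)

```text
t: 20.68
tcp_pos: [529.9, 13.6, 166.9]
tool_rot: [-180.0, -0.0, -180.0]
wrist_force: [0.2, -0.6, -3.0]
opening: 0.315
```

Request:
drive_tool(
  travel=[
    [0,0,0.15],
    [0,0,0.3],
    [0,0,0.3],
    [0,0,0.3],
  ],
  spin=[0,0,0,0],
)

```text
t: 21.02
tcp_pos: [530.7, 13.6, 166.4]
tool_rot: [-180.0, 0.2, -180.0]
wrist_force: [-3.6, 0.0, 13.5]
opening: 0.319
```

```bash
python3 - <<'E'
from h import *
s=arm.capture("scene");cv2.imwrite("pics/s5.png",cv2.resize(s[150:270,199:359],(800,600),interpolation=cv2.INTER_CUBIC))
arm.capture("top")
# carton centre: rect centre in both views at rim height 40 / mark
for px in((412.5,239.5),(412,236)): print(at("top",px,40).round(), at("top",px,4).round())
E
```

```text
[ 473. -352.   40.] [ 476. -364.    4.]
[ 482. -351.   40.] [ 485. -362.    4.]
```

View pics/s5.png

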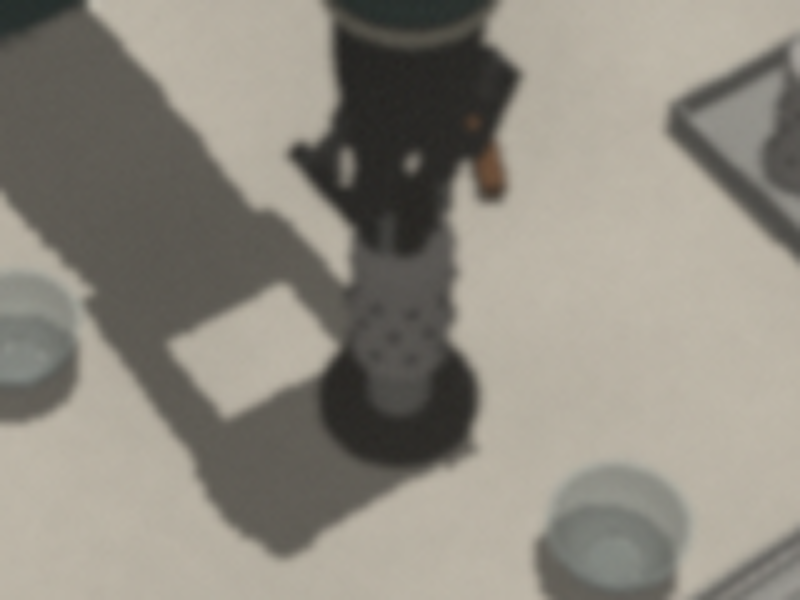

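It stopped at the step: TCP z is 166.4, so the underside is at 62, with about 16 N of upward contact force. The picture shows the steel part of the pin below the drum at crop (398,390). drum_2 goes in the carton.

Request:
drive_tool(
  travel=[
    [0,0,-0.8],
    [0,0,-2.5],
    [0,0,-4.5],
    [0,0,-5],
    [0,0,-5],
  ],
  spin=[0,0,0,0,0],
)

```text
t: 21.53
tcp_pos: [530.6, 13.6, 215.9]
tool_rot: [-180.0, 0.1, -180.0]
wrist_force: [0.5, 0.1, -2.5]
opening: 0.316
```

Request:
drive_tool(
  travel=[
    [0.3,-2,0],
    [0.8,-5,0],
    [1.3,-8.5,0],
    [1.9,-12,0],
    [2.4,-15.5,0],
  ],
  spin=[0,0,0,0,0],
)

```text
t: 21.95
tcp_pos: [505.2, -142.7, 213.0]
tool_rot: [180.0, -0.1, -180.0]
wrist_force: [0.9, -0.6, -2.8]
opening: 0.319
```

Request:
drive_tool(
  travel=[
    [0.5,-3.5,0],
    [1.1,-7,0],
    [1.6,-10.5,0],
    [2.2,-14,0],
    [2.7,-17.5,0],
  ],
  spin=[0,0,0,0,0],
)

```text
t: 22.37
tcp_pos: [478.2, -318.0, 212.8]
tool_rot: [180.0, -0.1, -180.0]
wrist_force: [0.7, 1.5, -2.4]
opening: 0.314
```

Request:
drive_tool(
  travel=[
    [0.4,-2.5,0],
    [0.6,-3.7,0],
    [0.6,-3.7,0],
    [0.6,-3.7,0],
  ],
  spin=[0,0,0,0],
)

```text
t: 22.7
tcp_pos: [472.9, -353.2, 213.1]
tool_rot: [179.9, -0.1, 180.0]
wrist_force: [0.4, 0.3, -2.9]
opening: 0.316
```

Request:
drive_tool(
  travel=[
    [0,0,2.5],
    [0,0,5],
    [0,0,7.5],
    [0,0,8.5],
    [0,0,8.5],
  ],
  spin=[0,0,0,0,0],
)

```text
t: 23.12
tcp_pos: [472.6, -351.6, 126.6]
tool_rot: [179.8, -0.2, -179.9]
wrist_force: [-0.6, -1.2, -2.2]
opening: 0.315
```

Request:
drive_tool(
  travel=[
    [0,0,0.4],
    [0,0,0.8],
    [0,0,1],
    [0,0,1],
  ],
  spin=[0,0,0,0],
)

```text
t: 23.45
tcp_pos: [473.3, -353.4, 119.7]
tool_rot: [-180.0, 0.0, -180.0]
wrist_force: [0.8, -0.6, -2.6]
opening: 0.318
```

Target TCP z is about 108.4.

Request:
drive_tool(
  travel=[
    [0,0,0.3],
    [0,0,0.6],
    [0,0,0.9],
    [0,0,1.0],
    [0,0,1.0],
  ],
  spin=[0,0,0,0,0],
)

```text
t: 23.87
tcp_pos: [473.0, -353.3, 108.9]
tool_rot: [180.0, -0.0, -180.0]
wrist_force: [-0.9, 0.0, -2.8]
opening: 0.314
```

Request:
drive_tool(
  travel=[
    [0,0,0.1],
    [0,0,0.25],
    [0,0,0.25],
  ],
  spin=[0,0,0],
)

```text
t: 24.12
tcp_pos: [473.5, -353.7, 108.4]
tool_rot: [-179.9, 0.1, -180.0]
wrist_force: [-4.2, 2.5, 9.9]
opening: 0.316
```

Standing on the carton's floor; release, retreat and check.

Request:
drive_tool(
  travel=[
    [0,0,-0.15],
    [0,0,-0.15],
    [0,0,-0.15],
    [0,0,-0.15],
  ],
  spin=[0,0,0,0],
  fingers=1,
)

```text
t: 24.45
tcp_pos: [473.2, -353.4, 108.3]
tool_rot: [-180.0, 0.0, -180.0]
wrist_force: [-0.8, -0.4, 0.7]
opening: 0.864
```

Request:
drive_tool(
  travel=[
    [0,0,-1.5],
    [0,0,-4],
    [0,0,-7.5],
    [0,0,-11],
    [0,0,-14],
  ],
  spin=[0,0,0,0,0],
)

```text
t: 24.87
tcp_pos: [473.1, -353.4, 250.6]
tool_rot: [-180.0, 0.0, -180.0]
wrist_force: [0.3, -1.1, -0.2]
opening: 0.999
```

Request:
drive_tool(
  travel=[
    [0,3,0],
    [0,6,0],
    [0,9,0],
    [0,12,0],
    [0,12,0],
  ],
  spin=[0,0,0,0,0],
)

```text
t: 25.28
tcp_pos: [473.1, -229.8, 248.7]
tool_rot: [180.0, 0.1, -179.9]
wrist_force: [-0.2, -0.5, -0.6]
opening: 0.998
```

```bash
python3 - <<'E'
from h import *
cv2.imwrite("pics/s6.png",arm.capture("scene"));t=arm.capture("top")
for n in("drum_1","bowl_1"):print(n,[(np.round(r["position"]).tolist(),round(r["conf"],2),at("top",r["position"],0)[:2].round().tolist()) for r in arm.mark_of(n,"top")[:4]])
S=arm.sense();print(S["t"],S["wrist_force"],S["dq"])
E
```

```text
drum_1 [([154.0, 215.0], 0.83, [527.0, 346.0]), ([275.0, 216.0], 0.71, [531.0, 14.0]), ([272.0, 213.0], 0.69, [541.0, 21.0]), ([412.0, 239.0], 0.57, [478.0, -363.0])]
bowl_1 [([339.0, 274.0], 0.79, [380.0, -161.0]), ([379.0, 161.0], 0.71, [695.0, -274.0]), ([264.0, 157.0], 0.66, [697.0, 48.0]), ([151.0, 217.0], 0.59, [521.0, 353.0])]
25.4833 [-1.01951838e-04  5.81035031e-01  2.43964366e-01] [-0.66327057  0.45550772 -0.23865176  0.11198803  0.12253547  0.01202663]
```

View pics/s6.png

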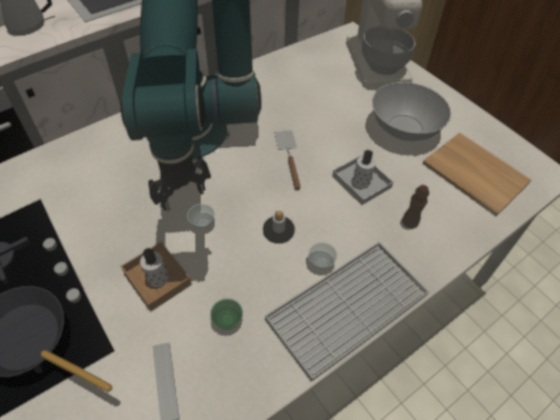

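The final picture shows one drum upright in the tray at (363,170) and one upright in the carton at (154,270). The gripper is clear, and the bowls, mill and spatula are where they were.

```bash
python3 -c "
from bench import arm
print(arm.hand_in())"
```

```text
the job is handed in; nothing more can be done
None
```

Both drums were tried on the pin, put away in the order asked, and the job was handed in at about 25.5 s.

- **drum_1:** this was the drum at y ≈ +150. It slid past the step and down to the gauge base, with its underside at about 12 mm and a clear upward contact force. It now stands upright in the steel tray.
- **drum_2:** this was the drum at y ≈ −150. It stopped at the step, with its underside at about 62 mm and about 16 N of contact force. It now stands upright in the cardboard carton.

**Last checks:** the final picture showed both drums upright inside their containers, the gripper clear and empty, and the other kitchen things where they started. The highest wrist force in the readings was about 14 N.

**Disagreements:** the network's last drum search also marked the gauge as a drum, and its bowl search marked the tray drum as a bowl. The picture showed both to be false detections. No checks failed.

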